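Close up the screwdriver case: bit panel down, lid shut

ROBOT

A 7-joint arm with a two-finger parallel gripper is mounted at the origin on the work surface. World frame = base frame: x ahead of the robot, y to its left, z up, the work surface at z = 0. Lengths are in m, angles in degrees, forces in N, time in s.
With the tool pointing down it reaches from about 0.425 to 0.875 m from the base axis. Payload 8.4 kg.
Tool frame: the origin (TCP) lies on the centre line of the jaws, within the pads' length; the fingertips stand 8 mm ahead of it and the grasp point (between the pads) lies 11 mm behind it; z points along the fingers, y is the direction in which the jaws open and shut (so a half turn about z gives the same grasp; the last joint's range is limited). The gripper opens to 85 mm and grips with 20 to 120 N. Pads are 22 mm wide; open, the fingers measure 114 mm over their backs; the gripper's body (76 mm by 85 mm) begins 54 mm behind the grasp point. The pads swing forward as they close: fully open they stand 13 mm farther back than shut.
Start: joints at [-82.002, 19.091, 2.286, 83.961, -0.768, 76.965, -3.352], TCP at [0.154, 0.632, 0.239] pointing down, gripper open.
Joint ranges: [-147.57, 147.57], [-21.85, 119.76], [-74.77, 79.35], [14.55, 137.4], [-85.83, 265.84], [4.83, 119.75], [-152.11, 152.11]. Speed limits (degrees/s): [127.2, 127.2, 159.86, 159.86, 180, 180, 180].

INTERFACE

Orientations are given as [roll, pitch, yaw] about the fixed x, y, z axes, in that order (R = Rz(yaw) Ry(pitch) Rx(roll)).
In Python, from rig import r gives the robot as it stands.
- The arm moves only by the tool carry_out, never from a script. Its argument "commands" is a list of rows, each a list of 5 numbers: the opening in per cent of the stroke, from 0 (shut) to 100 (fully open), then the shift along the tool's x, y, z in mm, then the turn about the tool's z in rad. In form: [[fingers, tx, ty, tz, yaw], ...]. A call has 1 to 5 rows; each row is the pose to reach, as a shift and turn from the pose commanded when the call began, along the tool's axes at that moment; what a row does not reach only later rows make up. A row lasts 1/12 s, in which the tool goes at most 41.7 mm and 7.16 degrees, less where a joint would pass 70% of its speed; a pose out of reach is approached as far as the arm can. A call with a gripper value outside its range is refused whole. The fingers move at their own pace and stop on an object; "force" is the grip in N (left out, the last holds). Time passes only in rows, so rows that repeat a pose let the fingers close. It gives the time, the measured TCP pose, the force and the opening at its end, in the units of the state.
- r.state(): the state, without advancing time (a new reading comes with each control period).
- r.get_image(name): name is "scene" or "side" or "wrist"; returns the picture (480x640x3 uint8, blue, green, red); there is no depth.
- r.camera_params(name): a dict with "mtx" (3x3 intrinsics, pixels), "view" (4x4, takes a point from world to camera coordinates); the wrist camera has in their place "mount" (4x4, takes a point from camera to tool coordinates, whose origin is the TCP and whose axes are the flange's). Camera axes: x right, y down, z forward; pixel columns grow to the right and rows downward; lengths in m; the calibration is good to about 2 mm. A picture is of the moment at which its call begins: read the wrist's pose just before it. camera_params takes no time and is no camera call.
- r.close_job(): hands the job in, once; it reports no verdict.
The state is a dict: "time": time; "joints": joint angles; "qd": joint speeds; "joint_efforts": joint torques, N m; "tcp_pos": TCP position; "eef_rot": TCP orientation; "contact_force": force on the tool from outside, world axes, zero at the start; "ft_torque": the same for the moment, N m; "width": finger opening in m.
Only numpy, scipy, OpenCV 4.12 (cv2) and the standard library are available. Lean on these libraries where they do the work, as an engineer would, in place of code of your own. Each camera call takes 0.05 s, during which the arm holds its last target.

TASK

Close up the electric-screwdriver case, only pushing with the fingertips or the outside of the fingers - grip and lift nothing. First fold the upright bit panel down flat into the case, and only then swing the case lid over it until it is fully shut, without slamming it. Leave the screwdriver lying in the case, keep the case standing about where it is, and do not disturb the other things on the bench.

Things in the scene. Friction and masses are not known exactly. Their poses are not given: they have to be found in the camera images.
- case: Tub of the dark grey plastic tool case, 300 x 200 x 58 mm (x, y, z), walls 5 mm, loose on the bench, 3.7 kg in all. Origin: centre of its underside. x runs along its length; -y is its front (two latches and a carrying handle sticking out 28 mm, below the rim; it looks to the robot's right), +y its back, where the lid is hinged. Turned up to 26 degrees either way
- panel (a joint): Bit panel angle, rad: 0 = flat in the case, just below the rim; 1.57 = upright; stop at 1.75, leaning out over the front. A grey plate 270 mm long (case x), 90 mm from hinge to free edge, 6 mm thick. Hinge axis along case x at case y = -90, z = 43 mm. From upright it folds towards case +y. Stiff hinge: stays where it is left; 1 to 3 N at the free edge moves it
- panel_edge (a point): Middle of the panel's free edge, half-way through the plate, 90 mm from the hinge axis; the last 8 mm are a finger tab 46 mm wide. The plate's front face (-y when upright, up when flat) carries a dozen steel bits in clips, up to 7 mm proud of it from 10 to 58 mm from the hinge; nearer the free edge it is bare. Folded flat, the plate's upper face lies 46 mm above the bench
- lid (a joint): Case lid angle, rad: 0 = fully shut on the tub's rim; 1.57 = upright; stop at 1.95, leaning out to the back. A dark grey shell 300 x 200 mm, 27 mm deep. Hinge axis along case x at case y = +100, z = 58 mm. It shuts by swinging up and over towards case -y; shut, its outer face is 86 mm above the bench. Stiff hinge: stays where it is left; 1 to 5 N at the free edge moves it
- lid_edge (a point): Middle of the lid's free edge, on its outer face: 200 mm from the hinge axis along the lid and 27 mm out from it on the outer side (the side away from the tub's inside). With the lid shut it lies over the tub's front rim, at case (0, -100, 86) mm
- driver: Maroon and black in-line electric screwdriver, 245 mm long, 39 mm thick, lying loose in the case's rear bay along case x, lower than the rim. Origin: centre of its underside. Stays in the case
- spool: Bystander: copper wire spool with white flanges, 60 mm across, 60 mm high, standing on the bench in front of the case. Origin: centre of its underside
- switch_a: Bystander: small switch assembly (aluminium foot 52 x 40 mm, white knob, 50 mm high) on the bench in front of the case. Origin: centre of its underside
- switch_b: Bystander: a second switch assembly like it, on the bench behind the case. Origin: centre of its underside
- tin: Bystander: round aluminium dish, 76 mm across, 26 mm high, on the bench behind the case. Origin: centre of its underside
- flux: Bystander: white flux bottle, 38 mm across, 85 mm high, on the bench to the robot's right. Origin: centre of its underside
- slot_driver: Bystander: black-handled hand screwdriver, 180 mm long, 26 mm thick, lying on the bench to the robot's left. Origin: below its middle

How it is judged:
By the outcome, as a careful person would: the job done as asked, in the order asked, and still so for the second after the job is handed in, with the robot touching nothing.
It also fails if it takes over 64 s, if anything falls off the work surface, if the arm or the gripper's body presses on something with over 40 N, if the wrist force passes 120 N, or if a joint passes its speed limit or range.

## Working session

There is one attempt and no reset: what is moved stays moved. The work goes in short steps, Python scripts to look and compute and a tool call to move; the robot and the scene stay as the last step left them, time stands still between calls to the robot, and variables do not carry over. Pictures are saved under pics/ and viewed, and the job is handed in when it is done.

Besides the shell and the picture viewer there is one more tool, called after "Emit:" as name(argument=value, ...), one argument or row to a line, values as JSON. carry_out: Moves the arm, as the interface text tells. Its arguments: {"type":"object","properties":{"commands":{"type":"array","items":{"type":"array","items":{"type":"number"}}},"force":{"type":"number"}},"required":["commands"]}

```bash
ls; mkdir -p pics
python3 - <<'E'
from rig import r
import cv2
print(r.state())
for n in("scene","side","wrist"):
    cv2.imwrite(f"pics/{n}0.png",r.get_image(n)); print(n,r.camera_params(n))
E
```

```text
pics
{'time': 0.0, 'joints': array([-82.00141363,  19.13151222,   2.28446386,  84.01356997,
        -0.768023  ,  76.96502758,  -3.35056599]), 'qd': array([0.08187434, 0.05870997, 0.12906058, 0.03488541, 0.03059365,
       0.09219644, 0.08246258]), 'joint_efforts': array([ 1.64124021e-04, -6.58550620e+01,  1.36514582e+00, -4.05569172e+01,
        1.66274136e-02,  1.25411354e-02, -5.09791505e-06]), 'tcp_pos': array([0.15366643, 0.63110038, 0.23840255]), 'eef_rot': array([-1.79905328e+02,  6.12711877e-03,  1.66317966e+02]), 'contact_force': array([-0.23580491, -1.10809271, -0.04050726]), 'ft_torque': array([-0.05620719, -0.06508434, -0.02315709]), 'width': 0.08548606859692744}
scene {'mtx': array([[519.28206129,   0.        , 322.05371104],
       [  0.        , 519.28206129, 240.07054759],
       [  0.        ,   0.        ,   1.        ]]), 'view': array([[-0.22997488,  0.97312966, -0.01141104,  0.16101331],
       [ 0.75771585,  0.17168449, -0.62959601, -0.3543062 ],
       [-0.61071945, -0.15343759, -0.77683889,  1.63211792],
       [ 0.        ,  0.        ,  0.        ,  1.      
[... 248 characters left out ...]
   [-0.12465284, -0.75765871, -0.64063637,  0.10880053],
       [ 0.08120536,  0.63571579, -0.76763997,  1.61777711],
       [ 0.        ,  0.        ,  0.        ,  1.        ]])}
wrist {'mtx': array([[385.32678309,   0.        , 322.56697824],
       [  0.        , 385.32678309, 244.99176839],
       [  0.        ,   0.        ,   1.        ]]), 'mount': array([[ 4.32489367e-04, -9.55156009e-01, -2.96102704e-01,
         7.78793321e-02],
       [ 9.99999904e-01,  3.92690966e-04,  1.93879316e-04,
         5.74384840e-04],
       [-6.89081364e-05, -2.96102760e-01,  9.55156087e-01,
        -1.34804260e-01],
       [ 0.00000000e+00,  0.00000000e+00,  0.00000000e+00,
         1.00000000e+00]])}
```

View pics/scene0.png

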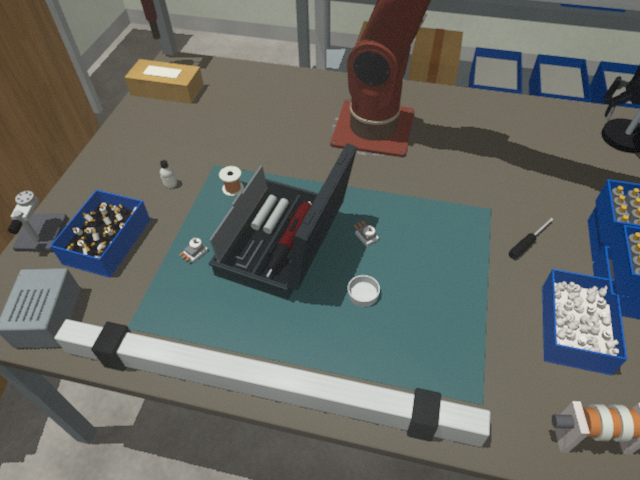

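View pics/side0.png

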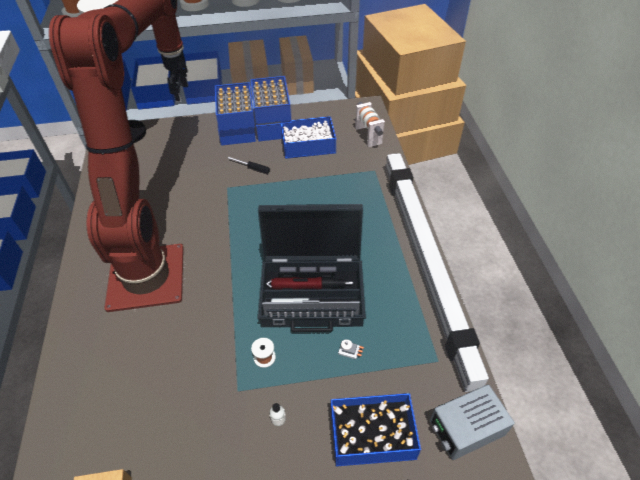

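View pics/wrist0.png

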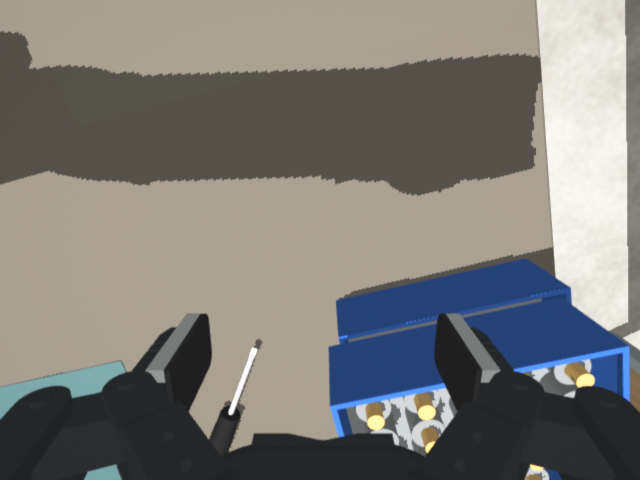

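The scene view shows the case at about (285,230) with the panel upright and the lid open. In the side view the case is at (312,265), with the spool at (263,350) and switch_a at (350,348) in front of it. I'll enlarge both.

Run:
```python
import cv2
a=cv2.imread("pics/scene0.png")[130:310,150:400]; cv2.imwrite("pics/sc_crop0.png",cv2.resize(a,None,fx=3.2,fy=3.2,interpolation=cv2.INTER_CUBIC))
a=cv2.imread("pics/side0.png")[190:370,220:400]; cv2.imwrite("pics/sd_crop0.png",cv2.resize(a,None,fx=3.3,fy=3.3,interpolation=cv2.INTER_CUBIC))
```

```text
(no output)
```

View pics/sc_crop0.png

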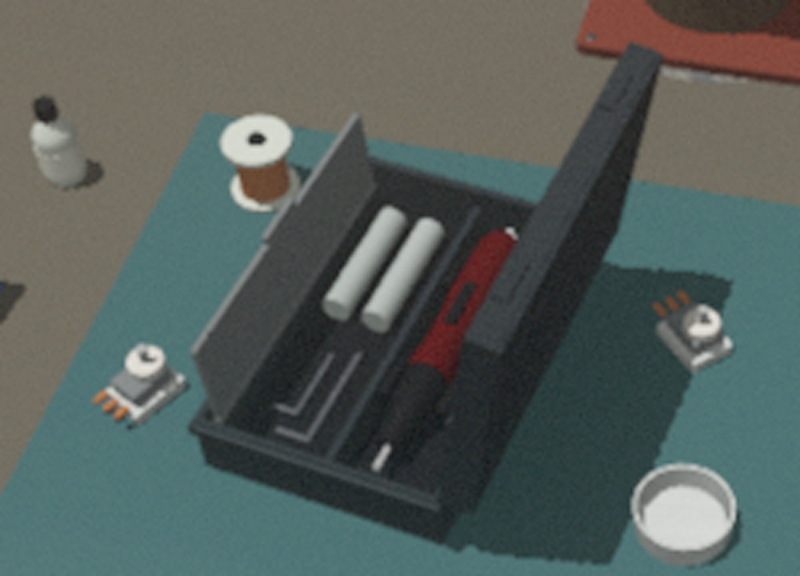

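View pics/sd_crop0.png

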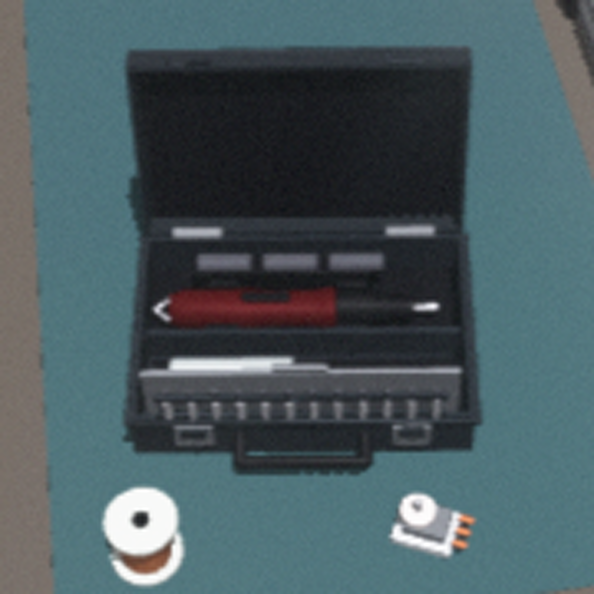

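```bash
cat > h.py <<'E'
from rig import r
import numpy as np
P={n:r.camera_params(n) for n in("scene","side")}
def ray(n,p):
    M=P[n]["mtx"];V=P[n]["view"];d=np.linalg.solve(M,[p[0],p[1],1]);R=V[:3,:3]
    return -R.T@V[:3,3],R.T@d/np.linalg.norm(d)
def sc(p):return (150+p[0]/3.2,130+p[1]/3.2)
def sd(p):return (220+p[0]/3.3,190+p[1]/3.3)
def onz(n,p,z):
    o,d=ray(n,p);return o+d*(z-o[2])/d[2]
def tri(a,b):
    o1,d1=ray("scene",a);o2,d2=ray("side",b)
    t=np.linalg.lstsq(np.c_[d1,-d2],o2-o1,rcond=None)[0]
    p,q=o1+t[0]*d1,o2+t[1]*d2
    return (p+q)/2,np.linalg.norm(p-q)
def proj(n,X):
    c=P[n]["view"]@np.r_[X,1];u=P[n]["mtx"]@c[:3];return u[:2]/u[2]
E
python3 - <<'E'
from h import *
np.set_printoptions(precision=4,suppress=True)
print("side rim: FR,FL,BL,BR")
for p in [(478,420),(128,420),(143,240),(466,238)]: print(onz("side",sd(p),.058))
print("scene rim far front, far back?")
for p in [(197,428),(437,500)]: print(onz("scene",sc(p),.058))
print("panel ends far,near",tri(sc((196,352)),sd((462,370))),tri(sc((357,116)),sd((140,372))))
print("lid free edge near/far",tri(sc((632,48)),sd((128,52))),tri(sc((470,340)),sd((470,48))))
print("lid outer near",tri(sc((660,60)),sd((128,70))))
print("spool",onz("side",sd((141,520)),.06),onz("scene",sc((257,140)),.06))
print("sw_a",onz("side",sd((418,507)),.05),onz("scene",sc((147,360)),.05))
print("sw_b",onz("scene",sc((700,325)),.05),"tin",onz("scene",sc((684,505)),.026))
print("slot",onz("side",(259,167),.013),"flux",onz("side",(277,410),.085))
E
```

```text
side rim: FR,FL,BL,BR
[ 0.6483 -0.293   0.058 ]
[ 0.3495 -0.2451  0.058 ]
[ 0.3785 -0.0508  0.058 ]
[ 0.6785 -0.0974  0.058 ]
scene rim far front, far back?
[ 0.6532 -0.2796  0.058 ]
[ 0.6753 -0.0886  0.058 ]
panel ends far,near (array([ 0.6323, -0.2785,  0.1204]), np.float64(0.004286546933592735)) (array([ 0.3669, -0.2388,  0.1194]), np.float64(0.0009357387846275179))
lid free edge near/far (array([ 0.3921, -0.0064,  0.2596]), np.float64(0.00947336157856582)) (array([ 0.6837, -0.0495,  0.2614]), np.float64(0.00551140731020608))
lid outer near (array([0.3838, 0.0068, 0.2347]), np.float64(0.009518126771182524))
spool [ 0.3529 -0.3441  0.06  ] [ 0.3547 -0.3389  0.06  ]
sw_a [ 0.5827 -0.363   0.05  ] [ 0.5951 -0.3444  0.05  ]
sw_b [0.4663 0.0653 0.05  ] tin [0.6189 0.0819 0.026 ]
slot [0.3982 0.4459 0.013 ] flux [ 0.3752 -0.5336  0.085 ]
```

```bash
cat >> h.py <<'E'
C=np.array([.5137,-.1716]);PHI=np.radians(-8.8)
ex=np.array([np.cos(PHI),np.sin(PHI)]);ey=np.array([-np.sin(PHI),np.cos(PHI)])
def case2w(x,y,z):return np.r_[C+x*ex+y*ey,z]
def w2case(p):d=np.asarray(p[:2])-C;return np.array([d@ex,d@ey,p[2]])
def go(pts,yaw=None):
    from scipy.spatial.transform import Rotation as Ro
    s=r.state();R=Ro.from_euler("xyz",s["eef_rot"],degrees=True).as_matrix()
    for p in pts:
        print(np.round(R.T@(np.asarray(p)-s["tcp_pos"])*1000,1),end=" ")
    if yaw is not None:
        d=(yaw-s["eef_rot"][2]+180)%360-180;print("turn",round(-np.radians(d),3))
def st():
    s=r.state();print("t",round(s["time"],2),"case",np.round(w2case(s["tcp_pos"])*1000,1),"rot",np.round(s["eef_rot"],1),"F",np.round(s["contact_force"],1),"w",round(s["width"],4),"q",np.round(s["joints"],0))
E
python3 - <<'E'
from h import *
go([(0.30,0.52,0.40),(0.45,.38,.4)],126)
E
```

```text
[-168.5  -73.7 -161.3] [-347.3 -174.2 -161.1] turn 0.704
```

Emit:
carry_out(
  commands=[
    [0, -30, -15, -30, 0.1],
    [0, -60, -28, -60, 0.2],
    [0, -90, -42, -90, 0.3],
    [0, -120, -55, -115, 0.4],
    [0, -150, -68, -140, 0.5],
  ],
  force=40,
)

```text
time: 0.57
tcp_pos: [0.2791, 0.5326, 0.3758]
eef_rot: [180.0, -0.0, 137.4]
contact_force: [-0.4, 0.6, -0.5]
width: 0.0256
```

Run:
```python
from h import *
st();print(r.state()["tcp_pos"]);go([(0.45,.35,.40),(.52,.18,.4)],100)
```

```text
t 0.57 case [-339.5  660.1  375.8] rot [180.   -0.  137.4] F [-0.4  0.6 -0.5] w 0.0256 q [-75.  11.  11.  78.  -2.  91. -17.]
[0.27914989 0.53263016 0.37576778]
[-249.4  -18.8  -24.3] [-415.9  -96.6  -24.3] turn 0.653
```

Emit:
carry_out(
  commands=[
    [0, -40, -3, -8, 0.1],
    [0, -80, -6, -16, 0.2],
    [0, -120, -9, -24, 0.3],
    [0, -160, -12, -24, 0.4],
    [0, -200, -15, -24, 0.5],
  ],
)

```text
time: 0.98
tcp_pos: [0.4172, 0.3864, 0.399]
eef_rot: [180.0, -0.0, 108.7]
contact_force: [-0.2, 1.0, -0.1]
width: -0.0002
```

Run:
```python
from h import *
st();print(r.state()["tcp_pos"]);go([(.55,.17,.4),case2w(0,-.145,.3)],81.2)
```

```text
t 0.98 case [-180.7  536.7  399. ] rot [180.   -0.  108.7] F [-0.2  1.  -0.1] w -0.0002 q [-65.   7.  20.  81.  -3.  93. -26.]
[0.41723983 0.38639447 0.39902183]
[-247.6   56.2   -1.1] [-688.  -155.    98.5] turn 0.481
```

Emit:
carry_out(
  commands=[
    [0, -40, 9, 0, 0.1],
    [0, -80, 17, 0, 0.2],
    [0, -120, 25, 0, 0.3],
    [0, -160, 33, 0, 0.4],
    [0, -200, 41, 0, 0.48],
  ],
)

```text
time: 1.4
tcp_pos: [0.5206, 0.2104, 0.3985]
eef_rot: [-180.0, -0.0, 81.2]
contact_force: [0.7, -0.8, -0.3]
width: 0.0003
```

Run:
```python
from h import *
st();print(r.state()["tcp_pos"]);go([case2w(0,-.02,.4),case2w(0,-.145,.4)],81.2)
```

```text
t 1.4 case [-51.7 378.5 398.5] rot [-180.    -0.    81.2] F [ 0.7 -0.8 -0.3] w 0.0003 q [-54.   7.  31.  82.  -3.  92. -32.]
[0.52055531 0.21036056 0.39846889]
[-398.5   51.5   -1.6] [-523.5   51.4   -1.7] turn 0.0
```

Emit:
carry_out(
  commands=[
    [0, -40, 8, 0, 0],
    [0, -80, 16, 0, 0],
    [0, -120, 24, 0, 0],
    [0, -160, 32, 0, 0],
    [0, -200, 40, 0, 0],
  ],
)

```text
time: 1.82
tcp_pos: [0.5297, 0.0065, 0.3984]
eef_rot: [-180.0, -0.0, 81.5]
contact_force: [1.1, -0.2, -1.2]
width: 0.0005
```

Emit:
carry_out(
  commands=[
    [0, -40, 3, 0, 0],
    [0, -80, 6, 0, 0],
    [0, -120, 9, 0, 0],
    [0, -160, 12, 0, 0],
    [0, -200, 12, 0, 0],
  ],
)

```text
time: 2.23
tcp_pos: [0.512, -0.1927, 0.3985]
eef_rot: [180.0, -0.0, 81.5]
contact_force: [1.4, -0.3, -1.0]
width: -0.0001
```

Emit:
carry_out(
  commands=[
    [0, -40, 0, 0, 0],
    [0, -80, 0, 0, 0],
    [0, -120, 0, 0, 0],
    [0, -134, 0, 30, 0],
    [0, -134, 0, 50, 0],
  ],
)

```text
time: 2.65
tcp_pos: [0.49, -0.3287, 0.3473]
eef_rot: [-180.0, 0.1, 81.1]
contact_force: [-0.2, -0.5, -0.6]
width: 0.0004
```

Run:
```python
from h import *
import cv2
st()
for n in("scene","side","wrist"): cv2.imwrite(f"pics/{n}1.png",r.get_image(n))
```

```text
t 2.65 case [   0.7 -158.9  347.3] rot [-1.80e+02  1.00e-01  8.11e+01] F [-0.2 -0.5 -0.6] w 0.0004 q [-16.  14.  56.  85. -11.  87.  31.]
```

View pics/side1.png

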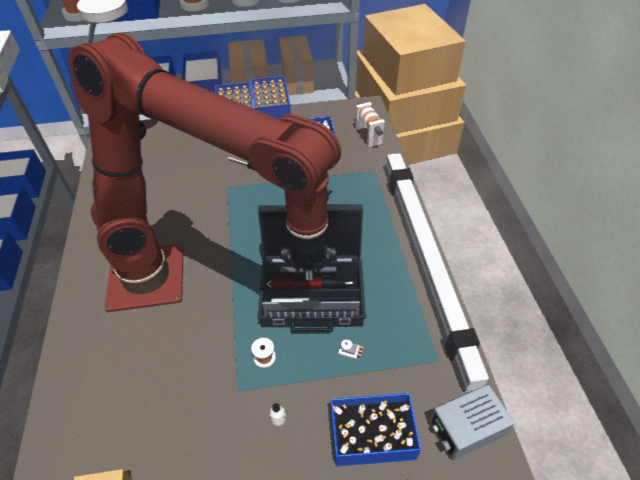

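View pics/wrist1.png

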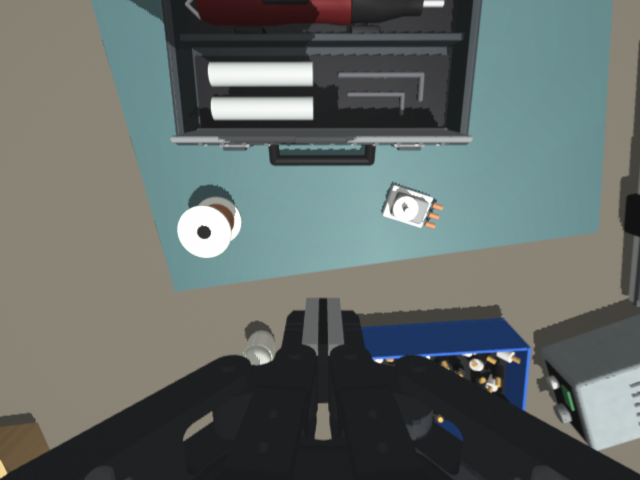

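View pics/scene1.png

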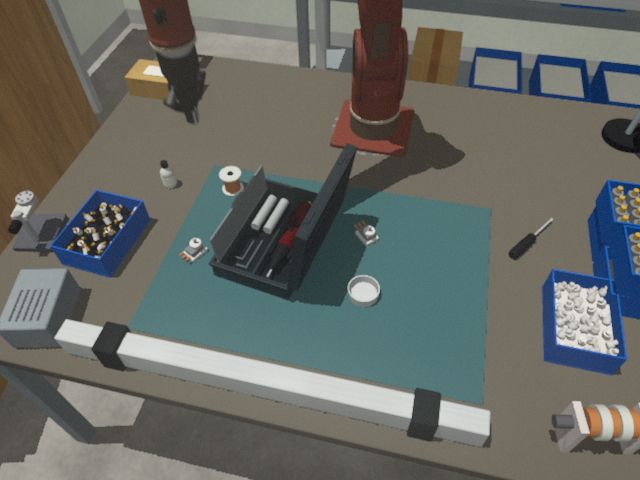

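The wrist view shows the upright panel edge-on, from (172,140) to (471,140), level in the picture, so the yaw is right. I'll check its position from here.

```bash
cat >> h.py <<'E'
def wproj(pix,z,s):
    from scipy.spatial.transform import Rotation as Ro
    w=r.camera_params("wrist");T=np.eye(4);T[:3,:3]=Ro.from_euler("xyz",s["eef_rot"],degrees=True).as_matrix();T[:3,3]=s["tcp_pos"]
    A=T@w["mount"];d=A[:3,:3]@np.linalg.solve(w["mtx"],[*pix,1]);o=A[:3,3];return o+d*(z-o[2])/d[2]
E
python3 - <<'E'
from h import *
import cv2
s=r.state()
for p,z in [((172,141),.125),((471,140),.125),((165,0),.058)]: print(np.round(w2case(wproj(p,z,s))*1000,1))
a=cv2.imread("pics/wrist1.png")[90:260,150:490];cv2.imwrite("pics/wc1.png",cv2.resize(a,None,fx=2.3,fy=2.3,interpolation=cv2.INTER_CUBIC))
E
```

```text
[-136.3  -90.2  125. ]
[131.5 -87.8 125. ]
[-154.2   38.6   58. ]
```

View pics/wc1.png

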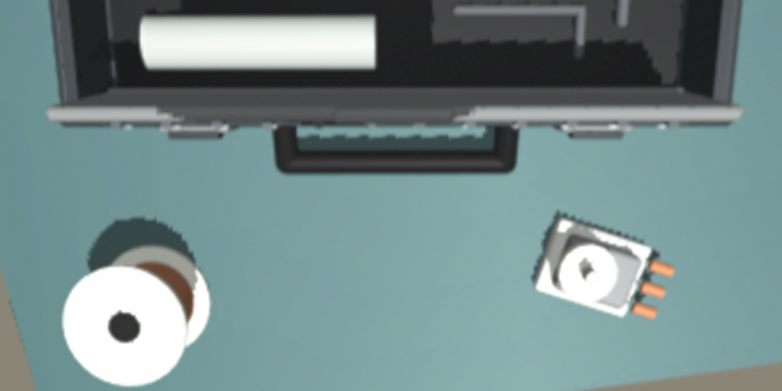

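Emit:
carry_out(
  commands=[
    [0, 0, -1, 41, 0],
    [0, 0, -2, 82, 0],
    [0, 0, -2, 123, 0],
    [0, 0, -2, 164, 0],
    [0, 0, -2, 204, 0],
  ],
)

```text
time: 3.22
tcp_pos: [0.4924, -0.3221, 0.1444]
eef_rot: [179.8, -0.0, 81.7]
contact_force: [1.1, -0.5, 0.1]
width: 0.0
```

Emit:
carry_out(
  commands=[
    [0, 5, 0, 12, 0],
    [0, 15, 0, 12, 0],
    [0, 25, 0, 12, 0],
    [0, 35, 0, 12, 0],
    [0, 42, 0, 12, 0],
  ],
)

```text
time: 3.63
tcp_pos: [0.4991, -0.2803, 0.135]
eef_rot: [179.8, -0.0, 81.6]
contact_force: [0.6, 0.0, -0.0]
width: -0.0
```

Run:
```python
from h import *
import cv2
st()
for n in("scene","side"): cv2.imwrite(f"pics/{n}2.png",cv2.resize(r.get_image(n)[130:350,150:420],None,fx=2.6,fy=2.6))
```

```text
t 3.63 case [   2.2 -109.6  135. ] rot [179.8  -0.   81.6] F [ 0.6  0.  -0. ] w -0.0 q [-18.  20.  52. 104. -17.  64.  32.]
```

View pics/scene2.png

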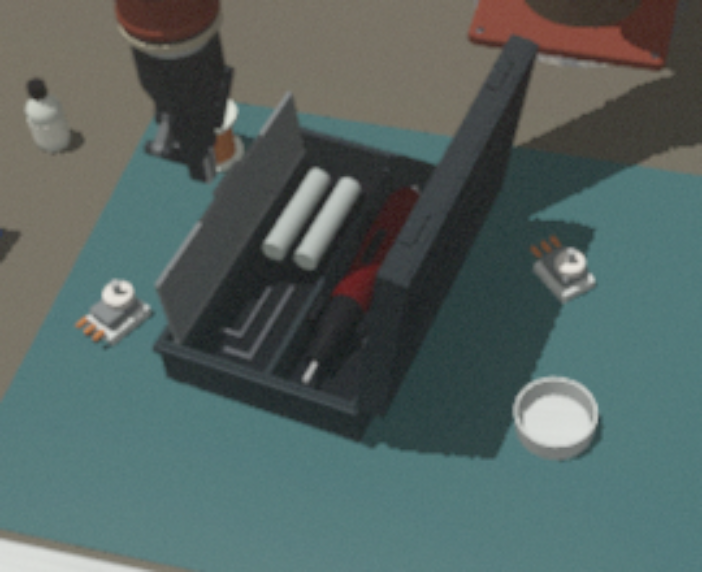

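View pics/side2.png

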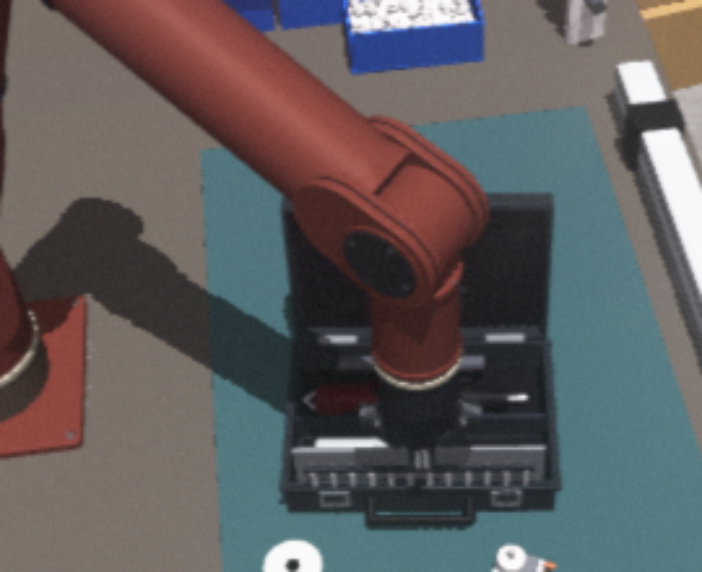

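Emit:
carry_out(
  commands=[
    [0, 3, -2, 2, 0],
    [0, 6, -3, 4, 0],
    [0, 13, -3, 5, 0],
    [0, 20, -3, 5, 0],
    [0, 27, -3, 6, 0],
  ],
)

```text
time: 4.15
tcp_pos: [0.4977, -0.2545, 0.1266]
eef_rot: [-180.0, 0.0, 81.5]
contact_force: [-1.7, -1.6, 2.7]
width: 0.0002
```

Run:
```python
from h import *
import cv2
st()
for n in("scene",): cv2.imwrite(f"pics/{n}3.png",cv2.resize(r.get_image(n)[130:350,150:420],None,fx=2.6,fy=2.6))
```

```text
t 4.15 case [ -3.1 -84.4 126.6] rot [-180.     0.    81.5] F [-1.7 -1.6  2.7] w 0.0002 q [-21.  19.  51. 107. -16.  62.  29.]
```

View pics/scene3.png

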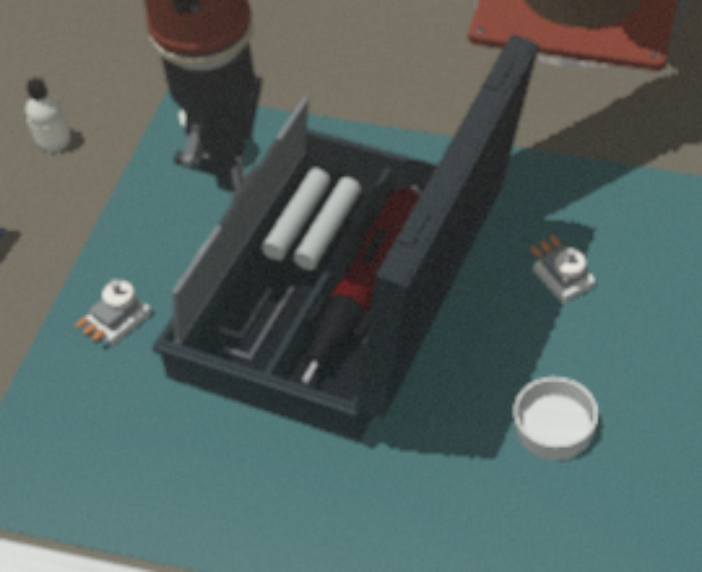

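Emit:
carry_out(
  commands=[
    [0, 8, 0, 2, 0],
    [0, 16, 0, 5, 0],
    [0, 23, 0, 9, 0],
    [0, 30, 0, 14, 0],
    [0, 37, 0, 19, 0],
  ],
)

```text
time: 4.62
tcp_pos: [0.5039, -0.2168, 0.107]
eef_rot: [180.0, -0.0, 81.6]
contact_force: [0.1, -1.3, 0.7]
width: 0.0001
```

Run:
```python
from h import *
import cv2
st()
for n in("scene",): cv2.imwrite(f"pics/{n}4.png",cv2.resize(r.get_image(n)[130:350,150:420],None,fx=2.6,fy=2.6))
```

```text
t 4.62 case [ -2.8 -46.2 107. ] rot [180.   -0.   81.6] F [ 0.1 -1.3  0.7] w 0.0001 q [-24.  19.  51. 109. -17.  60.  25.]
```

View pics/scene4.png

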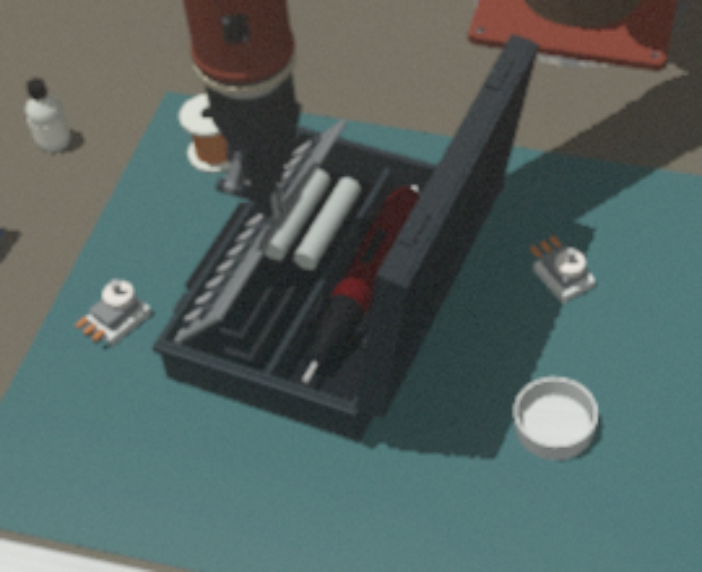

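Emit:
carry_out(
  commands=[
    [0, 6, 0, 6, 0],
    [0, 11, 0, 13, 0],
    [0, 15, 0, 20, 0],
    [0, 19, 0, 27, 0],
    [0, 22, 0, 35, 0],
  ],
)

```text
time: 5.08
tcp_pos: [0.5068, -0.1952, 0.0717]
eef_rot: [-180.0, -0.0, 81.5]
contact_force: [0.6, 3.1, 3.5]
width: 0.0001
```

Run:
```python
from h import *
import cv2
st()
for n in("scene",): cv2.imwrite(f"pics/{n}5.png",cv2.resize(r.get_image(n)[130:350,150:420],None,fx=2.6,fy=2.6))
```

```text
t 5.08 case [ -3.2 -24.4  71.7] rot [-180.    -0.    81.5] F [0.6 3.1 3.5] w 0.0001 q [-25.  21.  49. 111. -19.  56.  25.]
```

View pics/scene5.png

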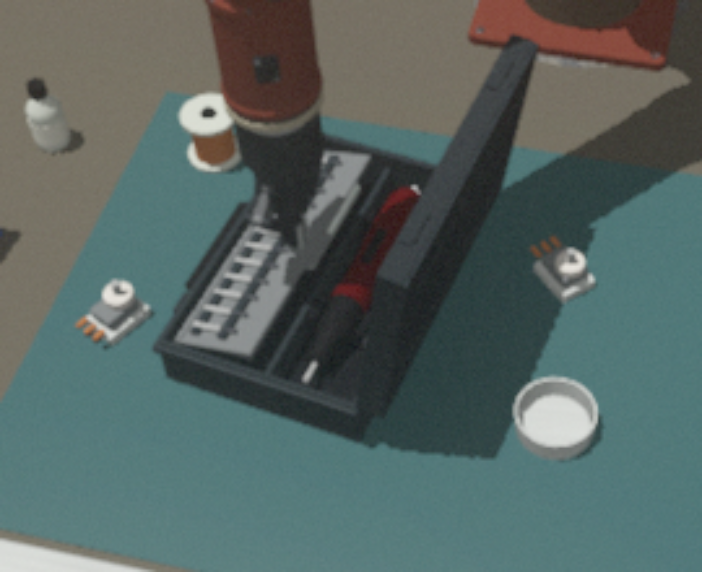

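Emit:
carry_out(
  commands=[
    [0, 1, 0, 5, 0],
    [0, 2, 0, 9, 0],
    [0, 3, 0, 13, 0],
    [0, 3, 0, 16, 0],
    [0, 3, 0, 18, 0],
  ],
)

```text
time: 5.55
tcp_pos: [0.5076, -0.1939, 0.0584]
eef_rot: [180.0, -0.2, 81.4]
contact_force: [-28.0, 14.1, 87.9]
width: 0.0002
```

Run:
```python
from h import *
st()
```

```text
t 5.55 case [ -2.6 -22.9  58.4] rot [180.   -0.2  81.4] F [-28.   14.1  87.9] w 0.0002 q [-24.  22.  48. 112. -20.  55.  25.]
```

Emit:
carry_out(
  commands=[
    [0, 0, 0, -10, 0],
    [0, 0, 0, -30, 0],
    [0, 0, 0, -70, 0],
    [0, 0, 0, -110, 0],
    [0, 0, 0, -150, 0],
  ],
)

```text
time: 5.97
tcp_pos: [0.5062, -0.194, 0.2057]
eef_rot: [-179.9, 0.1, 81.4]
contact_force: [0.8, 0.4, -1.5]
width: 0.0002
```

Run:
```python
from h import *
import cv2
st()
for n in("scene",): cv2.imwrite(f"pics/{n}6.png",cv2.resize(r.get_image(n)[130:350,150:420],None,fx=2.6,fy=2.6))
cv2.imwrite("pics/wrist6.png",r.get_image("wrist"))
```

```text
t 5.97 case [ -3.9 -23.3 205.7] rot [-1.799e+02  1.000e-01  8.140e+01] F [ 0.8  0.4 -1.5] w 0.0002 q [-32.  10.  54. 104.  -9.  70.  16.]
```

View pics/scene6.png

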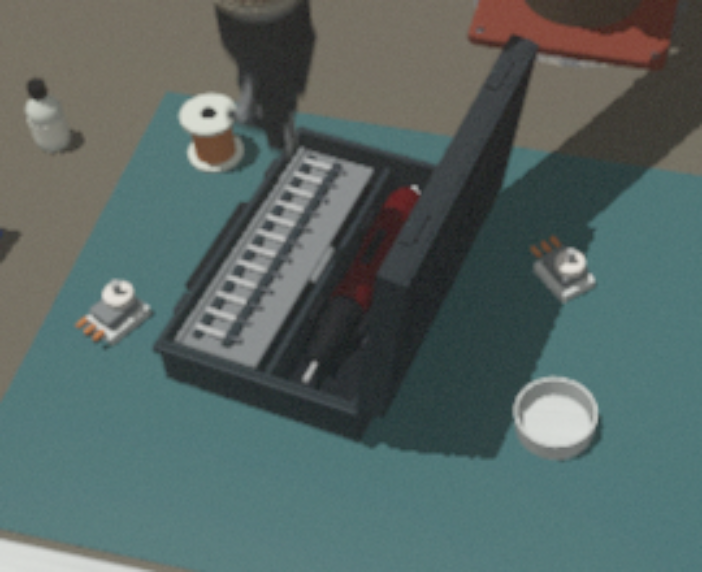

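View pics/wrist6.png

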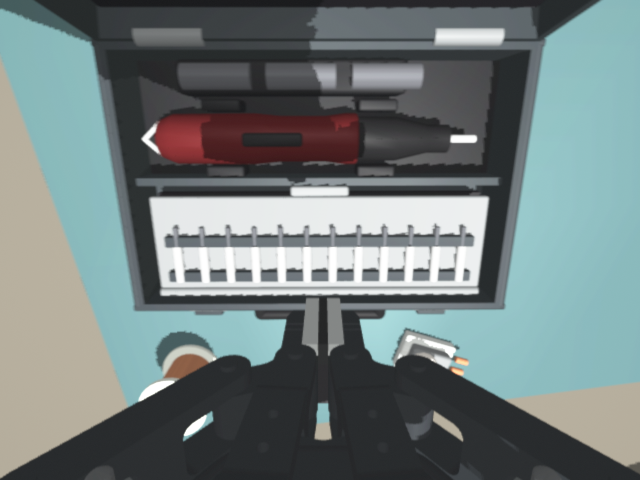

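The panel is flat: the tab is at wrist (320,187) and the bits face up. I'll check its height and that the case has stayed put.

Run:
```python
from h import *
s=r.state()
for p,z in [((320,187),.046),((152,197),.046),((489,197),.046),((134,309),.058),((503,307),.058),((95,43),.058),((545,42),.058)]: print(p,np.round(w2case(wproj(p,z,s))*1000,1))
# panel height: far rear corner in scene, crop (253,369) / near (373,152)
for p in [(253,368),(374,153)]:
    for z in(.046,.056): print(p,z,np.round(w2case(onz("scene",(150+p[0]/2.6,130+p[1]/2.6),z))*1000,1))
go([case2w(0,.21,.34)],81.2)
```

```text
(320, 187) [-3.1  6.9 46. ]
(152, 197) [-134.1   -1.4   46. ]
(489, 197) [129.5  -0.5  46. ]
(134, 309) [-155.2  -91.7   58. ]
(503, 307) [148.  -89.8  58. ]
(95, 43) [-153.7  104.4   58. ]
(545, 42) [148.  106.9  58. ]
(253, 368) 0.046 [136.2  -1.3  46. ]
(253, 368) 0.056 [142.1   3.1  56. ]
(374, 153) 0.046 [-154.7  -10.4   46. ]
(374, 153) 0.056 [-145.8   -5.9   56. ]
[ 234.     2.5 -129.8] turn 0.004
```

Emit:
carry_out(
  commands=[
    [0, 0, 0, -40, 0],
    [0, 0, 1, -80, 0],
    [0, 0, 2, -120, 0],
    [0, 0, 3, -160, 0],
    [0, 20, 3, -195, 0],
  ],
)

```text
time: 6.48
tcp_pos: [0.5117, -0.178, 0.4019]
eef_rot: [179.9, 0.1, 81.2]
contact_force: [1.3, -1.2, 0.5]
width: -0.0001
```

Emit:
carry_out(
  commands=[
    [0, 40, 0, 0, 0],
    [0, 80, 0, 0, 0],
    [0, 120, 0, 0, 0],
    [0, 160, 0, 0, 0],
    [0, 200, 0, 0, 0],
  ],
)

```text
time: 6.9
tcp_pos: [0.5425, 0.0254, 0.3991]
eef_rot: [180.0, -0.0, 81.5]
contact_force: [2.0, -1.6, 0.1]
width: 0.0002
```

Emit:
carry_out(
  commands=[
    [0, 20, 0, 0, 0],
    [0, 40, 0, 0, 0],
    [0, 40, 0, 0, 0],
  ],
)

```text
time: 7.15
tcp_pos: [0.5486, 0.0686, 0.398]
eef_rot: [-179.9, 0.0, 81.9]
contact_force: [-0.6, 0.8, 0.4]
width: 0.0
```

Run:
```python
from h import *
import cv2
st()
a=r.get_image("scene");cv2.imwrite("pics/scene7.png",a);s=r.state();w=r.get_image("wrist");cv2.imwrite("pics/wrist7.png",w);cv2.imwrite("pics/side7.png",r.get_image("side"))
b=cv2.imread("pics/scene0.png")
for (x,y) in [(200,245),(240,255),(170,235),(220,160),(350,220),(345,275)]:
    t=b[y:y+35,x:x+40];m=cv2.matchTemplate(a[y-10:y+45,x-10:x+50],t,cv2.TM_CCOEFF_NORMED);print((x,y),cv2.minMaxLoc(m)[1::2])
```

```text
t 7.15 case [ -2.3 242.7 398. ] rot [-179.9    0.    81.9] F [-0.6  0.8  0.4] w 0.0 q [-50.   6.  43.  83.  -4.  92. -16.]
(200, 245) (0.5091130137443542, (0, 1))
(240, 255) (0.6225836277008057, (10, 10))
(170, 235) (0.9969280362129211, (10, 10))
(220, 160) (0.9461851119995117, (10, 10))
(350, 220) (0.9965750575065613, (10, 10))
(345, 275) (0.9991235136985779, (10, 10))
```

View pics/wrist7.png

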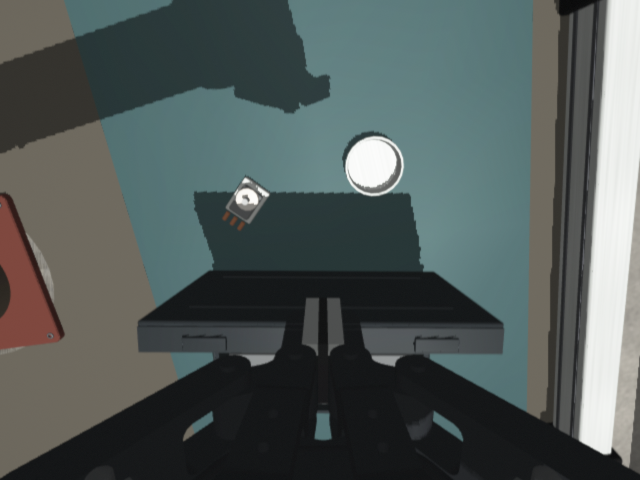

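View pics/scene7.png

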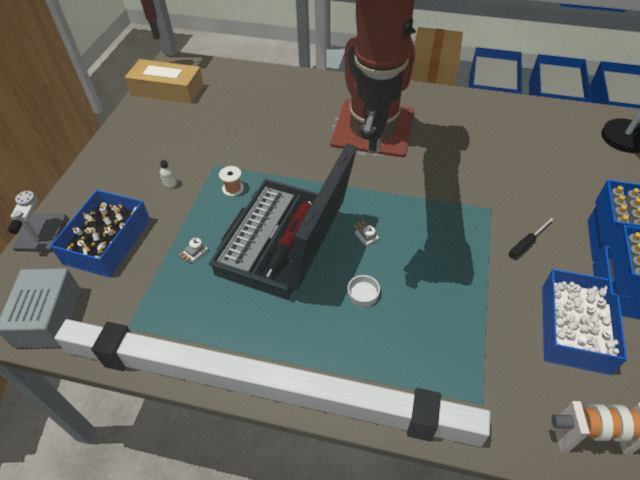

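Run:
```python
from h import *
s=r.state()
for p,z in [((139,323),.247),((502,323),.247),((139,352),.253),((502,352),.253)]: print(p,np.round(w2case(wproj(p,z,s))*1000,1))
```

```text
(139, 323) [-156.1  155.2  247. ]
(502, 323) [145.9 156.9 247. ]
(139, 352) [-156.6  131.3  253. ]
(502, 352) [146.7 133.1 253. ]
```

Emit:
carry_out(
  commands=[
    [0, 0, -1, 35, 0],
    [0, -10, -2, 70, 0],
    [0, -25, -2, 105, 0],
    [0, -35, -2, 135, 0],
    [0, -45, -2, 158, 0],
  ],
)

```text
time: 7.72
tcp_pos: [0.5385, 0.0167, 0.2391]
eef_rot: [-179.9, 0.0, 81.4]
contact_force: [-0.6, 0.4, -1.2]
width: -0.0002
```

Run:
```python
from h import *
import cv2
st()
cv2.imwrite("pics/scene8.png",cv2.resize(r.get_image("scene")[130:350,150:420],None,fx=2.6,fy=2.6));cv2.imwrite("pics/wrist8.png",r.get_image("wrist"))
```

```text
t 7.72 case [ -4.3 189.8 239.1] rot [-179.9    0.    81.4] F [-0.6  0.4 -1.2] w -0.0002 q [-47.   7.  44. 101.  -5.  74. -10.]
```

View pics/scene8.png

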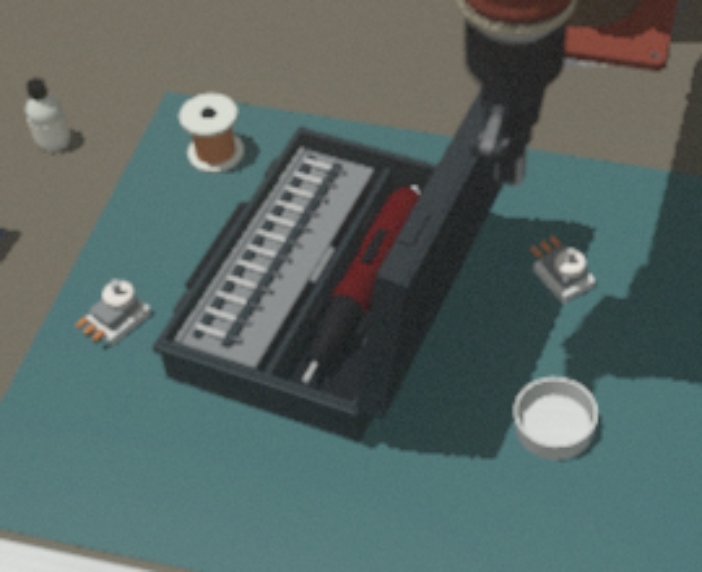

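View pics/wrist8.png

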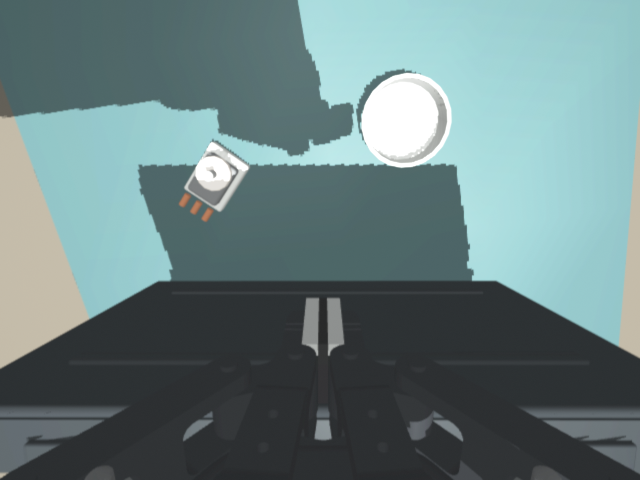

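Emit:
carry_out(
  commands=[
    [0, -6, 0, 0, 0],
    [0, -12, 0, 0, 0],
    [0, -18, 0, -1, 0],
    [0, -24, 0, -2, 0],
    [0, -30, 0, -3, 0],
  ],
)

```text
time: 8.23
tcp_pos: [0.5365, -0.0094, 0.2463]
eef_rot: [179.8, -0.2, 81.6]
contact_force: [1.4, 5.1, 3.7]
width: -0.0001
```

Emit:
carry_out(
  commands=[
    [0, -6, 0, -1, 0],
    [0, -12, 0, -2, 0],
    [0, -18, 0, -2, 0],
    [0, -24, 0, -3, 0],
    [0, -30, 0, -4, 0],
  ],
)

```text
time: 8.65
tcp_pos: [0.5315, -0.0403, 0.2491]
eef_rot: [179.9, -0.0, 81.5]
contact_force: [3.4, 4.5, 0.1]
width: 0.0001
```

Run:
```python
from h import *
import cv2
st()
cv2.imwrite("pics/scene9.png",cv2.resize(r.get_image("scene")[130:350,150:420],None,fx=2.6,fy=2.6))
```

```text
t 8.65 case [ -2.5 132.5 249.1] rot [179.9  -0.   81.5] F [3.4 4.5 0.1] w 0.0001 q [-44.   5.  47. 101.  -4.  75.  -5.]
```

View pics/scene9.png

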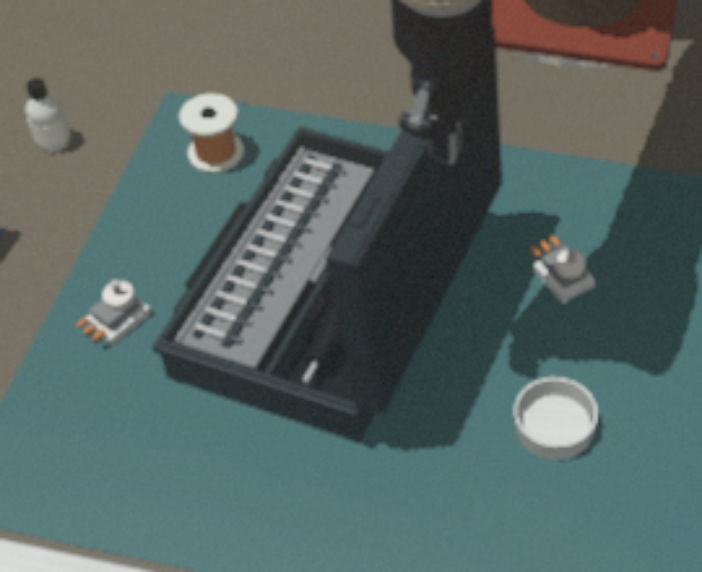

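Emit:
carry_out(
  commands=[
    [0, -7, 0, 0, 0],
    [0, -14, 0, 0, 0],
    [0, -21, 0, 0, 0],
    [0, -28, 0, 1, 0],
    [0, -35, 0, 2, 0],
  ],
)

```text
time: 9.12
tcp_pos: [0.5256, -0.0755, 0.2464]
eef_rot: [-180.0, 0.0, 81.5]
contact_force: [1.9, 3.0, 4.1]
width: 0.0001
```

Emit:
carry_out(
  commands=[
    [0, -7, 0, 1, 0],
    [0, -14, 0, 2, 0],
    [0, -21, 0, 4, 0],
    [0, -28, 0, 6, 0],
    [0, -35, 0, 8, 0],
  ],
)

```text
time: 9.53
tcp_pos: [0.5203, -0.1102, 0.2381]
eef_rot: [-180.0, 0.0, 81.5]
contact_force: [-0.6, 2.2, 3.8]
width: 0.0003
```

Run:
```python
from h import *
import cv2
st()
cv2.imwrite("pics/scene10.png",cv2.resize(r.get_image("scene")[130:350,150:420],None,fx=2.6,fy=2.6))
```

```text
t 9.53 case [ -2.9  61.7 238.1] rot [-180.     0.    81.5] F [-0.6  2.2  3.8] w 0.0003 q [-39.   6.  50. 102.  -5.  74.   4.]
```

View pics/scene10.png

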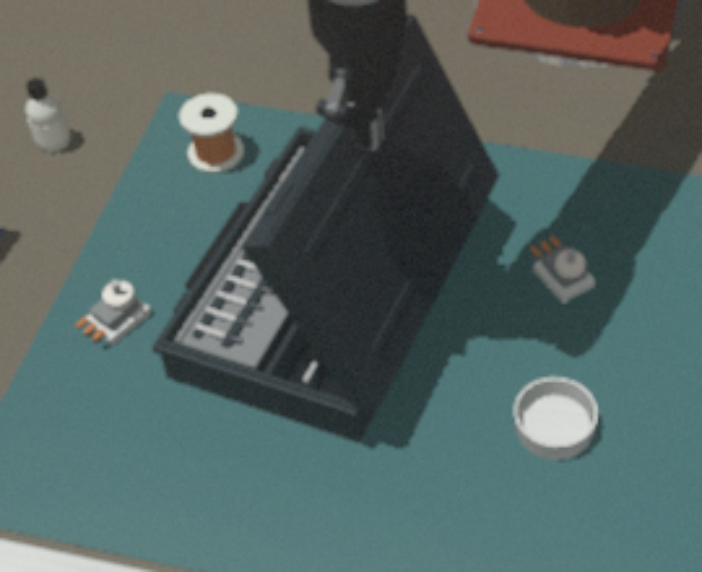

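Emit:
carry_out(
  commands=[
    [0, -7, 0, 2, 0],
    [0, -14, 0, 4, 0],
    [0, -21, 0, 7, 0],
    [0, -28, 0, 10, 0],
    [0, -35, 0, 14, 0],
  ],
)

```text
time: 10.0
tcp_pos: [0.5151, -0.1446, 0.2239]
eef_rot: [-180.0, 0.0, 81.5]
contact_force: [-0.2, 1.9, 1.6]
width: 0.0
```

Emit:
carry_out(
  commands=[
    [0, -6, 0, 4, 0],
    [0, -12, 0, 8, 0],
    [0, -18, 0, 12, 0],
    [0, -24, 0, 16, 0],
    [0, -29, 0, 20, 0],
  ],
)

```text
time: 10.42
tcp_pos: [0.511, -0.1732, 0.2039]
eef_rot: [-180.0, 0.0, 81.5]
contact_force: [-1.1, 1.3, 0.8]
width: 0.0002
```

Run:
```python
from h import *
import cv2
st()
cv2.imwrite("pics/scene11.png",cv2.resize(r.get_image("scene")[130:350,150:420],None,fx=2.6,fy=2.6))
```

```text
t 10.42 case [ -2.5  -2.  203.9] rot [-180.     0.    81.5] F [-1.1  1.3  0.8] w 0.0002 q [-33.  10.  52. 104.  -8.  70.  14.]
```

View pics/scene11.png

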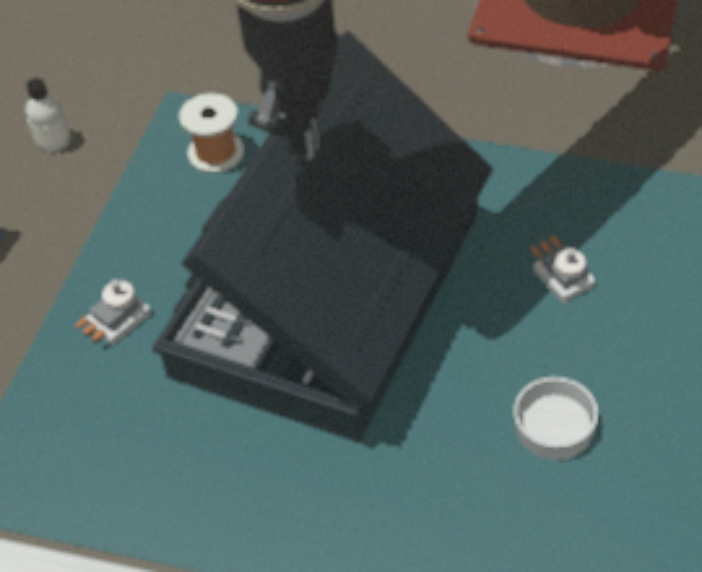

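Emit:
carry_out(
  commands=[
    [0, -5, 0, 3, 0],
    [0, -10, 0, 7, 0],
    [0, -15, 0, 12, 0],
    [0, -20, 0, 17, 0],
    [0, -25, 0, 23, 0],
  ],
)

```text
time: 10.88
tcp_pos: [0.5076, -0.1979, 0.1811]
eef_rot: [180.0, 0.0, 81.5]
contact_force: [1.0, 1.4, 1.0]
width: -0.0001
```

Emit:
carry_out(
  commands=[
    [0, -4, 0, 5, 0],
    [0, -8, 0, 11, 0],
    [0, -11, 0, 16, 0],
    [0, -14, 0, 21, 0],
    [0, -17, 0, 26, 0],
  ],
)

```text
time: 11.3
tcp_pos: [0.5049, -0.2148, 0.155]
eef_rot: [180.0, 0.0, 81.5]
contact_force: [-0.4, -0.7, 2.5]
width: -0.0002
```

Run:
```python
from h import *
import cv2
st()
cv2.imwrite("pics/scene12.png",cv2.resize(r.get_image("scene")[130:350,150:420],None,fx=2.6,fy=2.6))
```

```text
t 11.3 case [ -2.1 -44.1 155. ] rot [180.    0.   81.5] F [-0.4 -0.7  2.5] w -0.0002 q [-27.  15.  52. 106. -13.  65.  22.]
```

View pics/scene12.png

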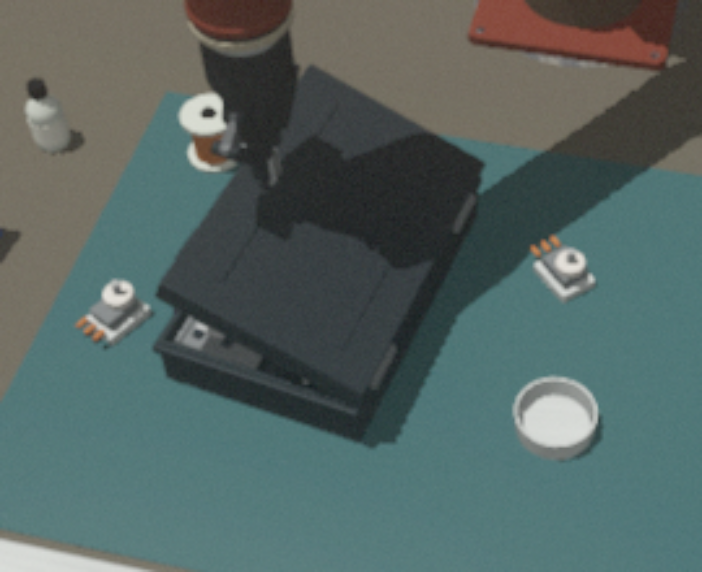

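Emit:
carry_out(
  commands=[
    [0, -2, 0, 4, 0],
    [0, -4, 0, 9, 0],
    [0, -6, 0, 13, 0],
    [0, -8, 0, 18, 0],
    [0, -10, 0, 22, 0],
  ],
)

```text
time: 11.77
tcp_pos: [0.5035, -0.2241, 0.1329]
eef_rot: [180.0, -0.0, 81.5]
contact_force: [0.7, 0.4, 1.1]
width: 0.0004
```

Emit:
carry_out(
  commands=[
    [0, -2, 0, 4, 0],
    [0, -4, 0, 8, 0],
    [0, -5, 0, 12, 0],
    [0, -6, 0, 16, 0],
    [0, -7, 0, 19, 0],
  ],
)

```text
time: 12.18
tcp_pos: [0.5024, -0.2312, 0.114]
eef_rot: [-180.0, 0.0, 81.5]
contact_force: [0.8, 0.2, 1.4]
width: 0.0002
```

Emit:
carry_out(
  commands=[
    [0, -1, 0, 2, 0],
    [0, -1, 0, 4, 0],
    [0, -2, 0, 6, 0],
    [0, -2, 0, 8, 0],
    [0, -2, 0, 10, 0],
  ],
)

```text
time: 12.6
tcp_pos: [0.5022, -0.2332, 0.1044]
eef_rot: [180.0, 0.0, 81.5]
contact_force: [0.0, -0.4, 0.8]
width: 0.0001
```

Run:
```python
from h import *
st()
```

```text
t 12.6 case [ -2.  -62.6 104.4] rot [180.    0.   81.5] F [ 0.  -0.4  0.8] w 0.0001 q [-22.  20.  50. 109. -17.  60.  27.]
```

Emit:
carry_out(
  commands=[
    [0, 0, 0, 1, 0],
    [0, 0, 0, 2, 0],
    [0, 0, 0, 3, 0],
    [0, 0, 0, 4, 0],
    [0, 0, 0, 5, 0],
  ],
)

```text
time: 13.02
tcp_pos: [0.5022, -0.2329, 0.0994]
eef_rot: [180.0, 0.0, 81.5]
contact_force: [-0.5, -0.5, 1.7]
width: 0.0
```

Emit:
carry_out(
  commands=[
    [0, 0, 0, 0.5, 0],
    [0, 0, 0, 1, 0],
    [0, 0, 0, 1.5, 0],
    [0, 0, 0, 1.5, 0],
  ],
)

```text
time: 13.35
tcp_pos: [0.5022, -0.2329, 0.0979]
eef_rot: [-180.0, -0.0, 81.5]
contact_force: [1.0, -0.1, 0.7]
width: 0.0003
```

Emit:
carry_out(
  commands=[
    [0, 0, 0, 0.5, 0],
    [0, 0, 0, 1, 0],
    [0, 0, 0, 1, 0],
  ],
)

```text
time: 13.6
tcp_pos: [0.5022, -0.2329, 0.0969]
eef_rot: [-180.0, 0.0, 81.5]
contact_force: [-0.2, -0.3, -0.9]
width: -0.0002
```

Emit:
carry_out(
  commands=[
    [0, 0, 0, 0.5, 0],
    [0, 0, 0, 1, 0],
    [0, 0, 0, 1, 0],
  ],
)

```text
time: 13.85
tcp_pos: [0.5022, -0.2329, 0.0959]
eef_rot: [-180.0, 0.0, 81.5]
contact_force: [-0.3, -0.2, -0.6]
width: 0.0002
```

Run:
```python
from h import *
import cv2
st()
cv2.imwrite("pics/scene13.png",cv2.resize(r.get_image("scene")[150:310,190:350],None,fx=3.7,fy=3.7,interpolation=cv2.INTER_CUBIC))
cv2.imwrite("pics/side13.png",cv2.resize(r.get_image("side")[190:370,220:400],None,fx=3.3,fy=3.3,interpolation=cv2.INTER_CUBIC))
```

```text
t 13.85 case [ -2.  -62.3  95.9] rot [-180.     0.    81.5] F [-0.3 -0.2 -0.6] w 0.0002 q [-22.  20.  50. 109. -18.  59.  28.]
```

View pics/scene13.png

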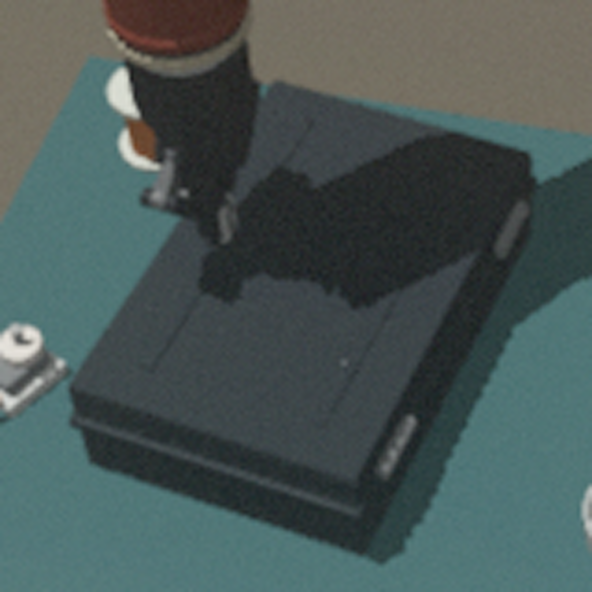

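View pics/side13.png

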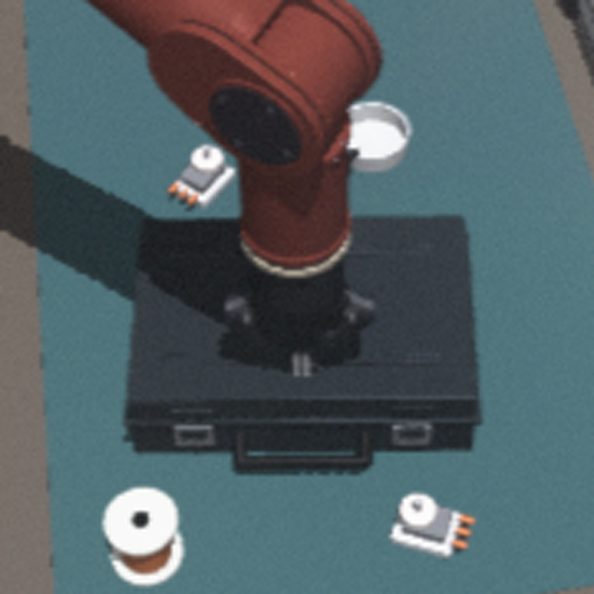

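It looks shut or very nearly so. I'll press gently to confirm it's against the stop.

Emit:
carry_out(
  commands=[
    [0, 0, 0, 0.5, 0],
    [0, 0, 0, 1, 0],
    [0, 0, 0, 1, 0],
  ],
)

```text
time: 14.2
tcp_pos: [0.5022, -0.2329, 0.0949]
eef_rot: [-180.0, 0.0, 81.5]
contact_force: [-0.0, -0.1, 0.3]
width: -0.0
```

Emit:
carry_out(
  commands=[
    [0, 0, 0, 0.5, 0],
    [0, 0, 0, 1, 0],
    [0, 0, 0, 1, 0],
  ],
)

```text
time: 14.45
tcp_pos: [0.5022, -0.2329, 0.0939]
eef_rot: [-180.0, 0.0, 81.5]
contact_force: [0.2, 0.4, -0.2]
width: -0.0002
```

Emit:
carry_out(
  commands=[
    [0, 0, 0, 0.5, 0],
    [0, 0, 0, 1, 0],
    [0, 0, 0, 1, 0],
  ],
)

```text
time: 14.7
tcp_pos: [0.5023, -0.233, 0.0936]
eef_rot: [180.0, -0.0, 81.5]
contact_force: [-2.7, 1.6, 9.6]
width: 0.0002
```

Emit:
carry_out(
  commands=[
    [0, 0, 0, 0.5, 0],
    [0, 0, 0, 1, 0],
    [0, 0, 0, 1, 0],
  ],
)

```text
time: 14.95
tcp_pos: [0.5023, -0.233, 0.0935]
eef_rot: [180.0, -0.1, 81.5]
contact_force: [-8.2, 3.7, 22.8]
width: 0.0001
```

Run:
```python
import cv2
a=cv2.imread("pics/wrist6.png")[20:330,80:560];cv2.imwrite("pics/wc6.png",cv2.resize(a,None,fx=1.6,fy=1.6))
```

```text
(no output)
```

View pics/wc6.png

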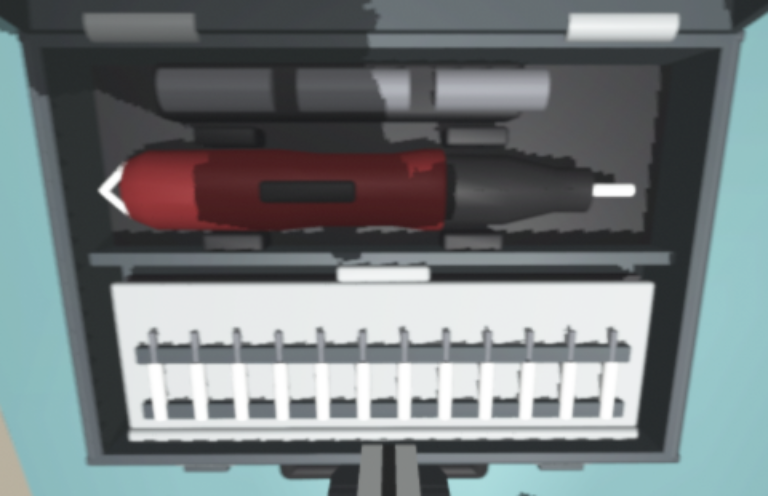

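The lid met a firm stop at TCP z 93.5 mm, which puts the tip at about 86 mm, with 23 N of push. So it's shut. I'll back off and look.

Emit:
carry_out(
  commands=[
    [0, 0, 0, -5, 0],
    [0, 0, 0, -20, 0],
    [0, 0, 0, -55, 0],
    [0, 0, 0, -95, 0],
    [0, 0, 0, -135, 0],
  ],
)

```text
time: 15.37
tcp_pos: [0.5014, -0.2329, 0.2281]
eef_rot: [-179.9, 0.0, 81.5]
contact_force: [0.9, 1.0, 0.3]
width: -0.0001
```

Emit:
carry_out(
  commands=[
    [0, -30, 0, -20, 0],
    [0, -70, 0, -40, 0],
    [0, -110, 0, -60, 0],
    [0, -110, 0, -60, 0],
    [0, -110, 0, -60, 0],
  ],
)

```text
time: 15.78
tcp_pos: [0.4846, -0.3455, 0.2884]
eef_rot: [179.9, 0.1, 81.2]
contact_force: [0.2, -0.4, -0.3]
width: -0.0002
```

Run:
```python
from h import *
import cv2
st()
a=r.get_image("scene");cv2.imwrite("pics/scene14.png",cv2.resize(a[110:310,150:400],None,fx=3.2,fy=3,interpolation=cv2.INTER_CUBIC))
w=r.get_image("wrist");cv2.imwrite("pics/wrist14.png",w)
sd_=r.get_image("side");cv2.imwrite("pics/side14.png",cv2.resize(sd_[190:370,220:400],None,fx=3.3,fy=3.3,interpolation=cv2.INTER_CUBIC))
b=cv2.imread("pics/scene0.png")
for (x,y) in [(170,235),(220,160),(350,220),(345,275),(155,155),(500,210)]:
    t=b[y:y+35,x:x+40];m=cv2.matchTemplate(a[y-10:y+45,x-10:x+50],t,cv2.TM_CCOEFF_NORMED);print((x,y),cv2.minMaxLoc(m)[1::2])
```

```text
t 15.78 case [  -2.1 -176.3  288.4] rot [1.799e+02 1.000e-01 8.120e+01] F [ 0.2 -0.4 -0.3] w -0.0002 q [-15.  16.  57.  90. -14.  81.  35.]
(170, 235) (0.9933395385742188, (10, 10))
(220, 160) (0.9587934613227844, (10, 10))
(350, 220) (0.6734083890914917, (10, 10))
(345, 275) (0.9794859290122986, (10, 10))
(155, 155) (0.9934839010238647, (10, 10))
(500, 210) (0.9920808672904968, (10, 10))
```

View pics/scene14.png

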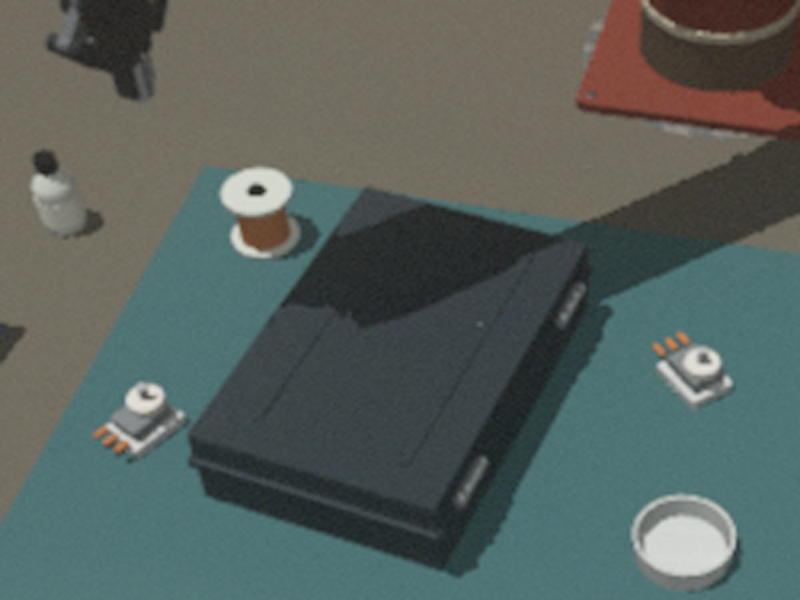

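View pics/side14.png

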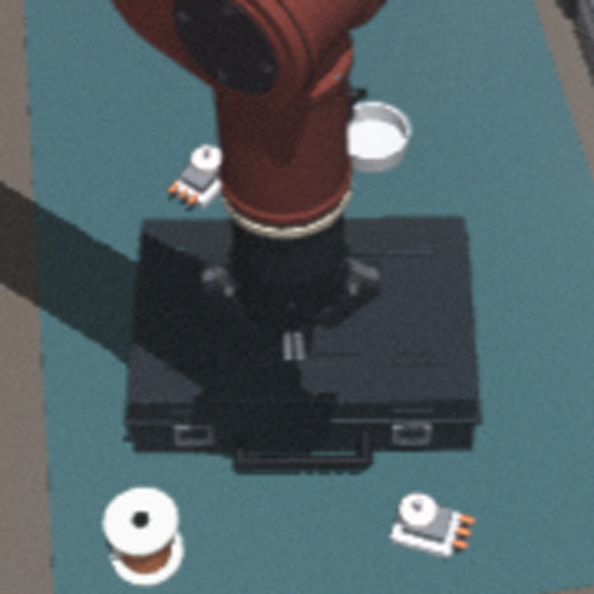

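View pics/wrist14.png

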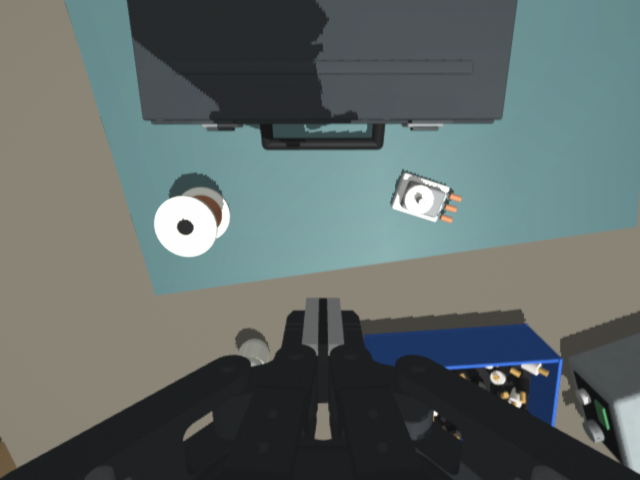

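The lid is shut and lies flush on the rim, the case is in place, and none of the bystanders have moved. Handing in.

```bash
python3 -c "
from rig import r
print(r.close_job(), r.state()['time'])"
```

```text
the job is handed in; nothing more can be done
the job is handed in; nothing more can be done
```

The case is closed and handed in after about 16 s of the 64 s allowed. With the fingers shut, I pushed the bit panel down flat first. I then swung the lid over slowly from behind and pressed it onto its stop. The arm ended clear of everything.

**Last checks**
- **Lid:** it met a firm stop with the fingertips at about 86 mm, the height given for fully shut. In the final pictures it lies flush on the rim.
- **Case:** it shows no visible shift in the fixed camera views.
- **Screwdriver:** it was in its bay in the last view of the inside before the lid closed.
- **Other things on the bench:** the spool, both switches, the tin, the flux bottle and the hand screwdriver all matched at zero pixel shift. The match for switch_b was weak (0.67), most likely because the lid's shadow there had gone, though it looked unmoved.

**Didn't agree or went less well**
- **Panel push force:** the last press on the panel peaked at about 88 N on the downward axis, roughly 93 N in all. That was more than I intended, but under the 120 N wrist limit.
- **Panel height:** the fingers stopped about 4 mm above the plate's stated height, probably because they were resting on the bit tips. The picture taken afterwards showed the panel flat.
- **Wrist camera:** one wrist view put the case about 7 mm off my estimate, but the fixed camera views did not show this.

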